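Tick off the parts trays in packing order

ROBOT

A 6-joint arm with a two-finger parallel gripper is mounted at the origin on the work surface. World frame = base frame: x ahead of the robot, y to its left, z up, the work surface at z = 0. Lengths are in mm, angles in rad, forces in N, time in s.
With the tool pointing down it reaches from about 300 to 775 mm from the base axis. Payload 14.6 kg.
Tool frame: the origin (TCP) lies between the finger pads; the fingertips stand manip.nose_length ahead of it and the grasp point (between the pads) lies 11 mm behind it (manip.nose_length is the distance from the TCP to the fingertips, in mm); z points along the fingers, y is the line along which they close (so a half turn about z gives the same grasp; the last joint's range is limited). The gripper opens to 94 mm and grips with 3 to 60 N. Pads are 16 mm wide; open, the fingers measure 119 mm over their backs; the gripper's body (75 mm by 177 mm) begins 78 mm behind the grasp point.
Start: joints at [1.07, 0.3, 1.521, -0, 1.321, -0.067], TCP at [231.173, 499.047, 213.446] pointing down, gripper open.
Joint ranges: [-3.03, 3.03], [-0.79, 2.21], [0.23, 2.52], [-1.04, 4.18], [0, 3.07], [-2.55, 2.55]. Speed limits (rad/s): [2.22, 2.22, 2.57, 3.14, 3.14, 3.14].

INTERFACE

Orientations are given as [roll, pitch, yaw] about the fixed x, y, z axes, in that order (R = Rz(yaw) Ry(pitch) Rx(roll)).
In Python, from cell import manip, cams, job gives the robot as it stands.
- The arm moves only by the tool jog_arm, never from a script. Its argument "commands" is a list of rows, each an object of numbers: "dx", "dy", "dz": the shift along the tool's x, y, z each as a share of 40 mm, from -1 to 1; "ax", "ay", "az": the turn, a rotation vector about the tool's x, y, z each as a share of 10 degrees, from -1 to 1; "gripper": the closure, from 0 (fully open) to 1 (shut). A call has 1 to 10 rows; each row shifts and turns the commanded pose from where the row before left it, along the tool's axes as they then stand; what a row does not reach is not made up. A row lasts 1/8 s, in which the tool goes at most 62.5 mm and 10.7 degrees, less where a joint would pass 70% of its speed; a pose out of reach is approached as far as the arm can. A call with a number of a shift or a turn outside -1 to 1 is refused whole. A call with a gripper value outside its range is refused whole. The fingers move at their own pace and stop on an object; "squeeze" is the grip in N (left out, the last holds). Time passes only in rows, so rows that do not move let the fingers close. It gives the time, the measured TCP pose, the force, the opening and the grip force at its end, in the units of the state.
- manip.read_state(): the state, without advancing time (a new reading comes with each control period).
- cams.camera(name): name is "scene" or "top" or "wrist"; returns a dict with "image" (384x512x3 uint8, red, green, blue), "fx", "fy", "cx", "cy" (pixels), "world_to_cam" (4x4, takes a point from world to camera coordinates). Camera axes: x right, y down, z forward; pixel columns grow to the right and rows downward; lengths in mm; the calibration is good to about 2 mm. A picture is of the moment at which its call begins. There is no depth.
- job.sign_off(): hands the job in; it is judged then, once.
The state is a dict: "clock": time; "joints": joint angles; "qd": joint speeds; "effort": joint torques, N m; "eef_pos": TCP position; "eef_rot": TCP orientation; "wrist_force": force on the tool from outside, world axes, zero at the start; "moment": the same for the moment, N m; "finger_gap": finger opening in mm; "finger_force": force on a finger pad.
Only numpy, scipy, OpenCV 4.12 (cv2) and the standard library are available. Lean on these libraries where they do the work, as an engineer would, in place of code of your own. Each camera call takes 0.05 s, during which the arm holds its last target. There are 200 camera calls.

TASK

Tick off the parts for a model kit in packing order: with closed fingertips, gently press the red key of the tray of black wheels, then that of the green figures, then that of the white sprue frames, each fully down so that it stays down. Leave the key of the blue drums up, and do not shift, tip or lift the trays, the paint jar, the glue bottle, the mug or the model truck.

Things in the scene. Friction and masses are not known exactly. Their poses are not given: they have to be found in the camera images.
- tray_wheels: loose open cardboard tray holding black toy wheels with steel hubs (flat discs 33 mm across); 160 x 120 mm, 45 mm high, about 0.9 kg with contents. Origin: middle of its underside, on the table. z is up. Joined to its short -x end is a grey block 44 (x) x 50 (y) mm, 45 mm high, centred at x = -102 mm, carrying the red key
- key_wheels_top (a point): centre of the flat top of the round red key cap (32 mm diameter) of the tray with the wheels; moves with it. Key up: 65 mm above the table, 20 mm above the grey block; key latched down and let go: 57 mm above the table. The cap is itself sprung (0.8 N per mm, 10 mm at most): push it 12 to 16 mm from the up height, or till about 5 N, to latch the key
- key_wheels (a joint): how far the latch under that cap (wheels) is down, m: 0 up (every key starts so), 0.008 fully down; the cap's own springing comes on top. It goes straight down against about 2.5 N and stays where it is left
- tray_figures: loose open cardboard tray holding small green standing figures; 160 x 120 mm, 45 mm high, about 0.9 kg with contents. Origin: middle of its underside, on the table. z is up. Joined to its short -x end is a grey block 44 (x) x 50 (y) mm, 45 mm high, centred at x = -102 mm, carrying the red key
- key_figures_top (a point): centre of the flat top of the round red key cap (32 mm diameter) of the tray with the figures; moves with it. Key up: 65 mm above the table, 20 mm above the grey block; key latched down and let go: 57 mm above the table. The cap is itself sprung (0.8 N per mm, 10 mm at most): push it 12 to 16 mm from the up height, or till about 5 N, to latch the key
- key_figures (a joint): how far the latch under that cap (figures) is down, m: 0 up (every key starts so), 0.008 fully down; the cap's own springing comes on top. It goes straight down against about 2.5 N and stays where it is left
- tray_sprues: loose open cardboard tray holding white flat sprue frames (ladder-like plastic grids); 160 x 120 mm, 45 mm high, about 0.9 kg with contents. Origin: middle of its underside, on the table. z is up. Joined to its short -x end is a grey block 44 (x) x 50 (y) mm, 45 mm high, centred at x = -102 mm, carrying the red key
- key_sprues_top (a point): centre of the flat top of the round red key cap (32 mm diameter) of the tray with the sprues; moves with it. Key up: 65 mm above the table, 20 mm above the grey block; key latched down and let go: 57 mm above the table. The cap is itself sprung (0.8 N per mm, 10 mm at most): push it 12 to 16 mm from the up height, or till about 5 N, to latch the key
- key_sprues (a joint): how far the latch under that cap (sprues) is down, m: 0 up (every key starts so), 0.008 fully down; the cap's own springing comes on top. It goes straight down against about 2.5 N and stays where it is left
- tray_drums: loose open cardboard tray holding blue upright drums; 160 x 120 mm, 45 mm high, about 0.9 kg with contents. Origin: middle of its underside, on the table. z is up. Joined to its short -x end is a grey block 44 (x) x 50 (y) mm, 45 mm high, centred at x = -102 mm, carrying the red key
- key_drums_top (a point): centre of the flat top of the round red key cap (32 mm diameter) of the tray with the drums; moves with it. Key up: 65 mm above the table, 20 mm above the grey block; key latched down and let go: 57 mm above the table. The cap is itself sprung (0.8 N per mm, 10 mm at most): push it 12 to 16 mm from the up height, or till about 5 N, to latch the key
- key_drums (a joint): how far the latch under that cap (drums) is down, m: 0 up (every key starts so), 0.008 fully down; the cap's own springing comes on top. It goes straight down against about 2.5 N and stays where it is left
- paint_jar: loose yellow paint jar, 34 mm diameter, 45 mm high, stands between the robot and the trays. Origin: middle of its underside. Leave it alone
- glue_bottle: loose white glue bottle with red cap, 36 mm diameter, 75 mm high, stands between the robot and the trays. Origin: middle of its underside. Leave it alone
- mug: loose blue mug, 80 mm diameter, 90 mm high, left of the trays. Origin: middle of its underside. Leave it alone
- truck: loose green model truck, 140 x 62 mm, 61 mm high, right of the trays; its x axis runs along its length. Origin: middle of its underside. Leave it alone

How it is judged (in metres and radians):
On the way, in this order (a step that is already met when the one before it is completed fails the run):
1. the wheels key is down, the other three still up (value of joint key_wheels above 0.006 m and value of joint each of key_figures, key_sprues, key_drums below 0.0025 m), for 0.1 s.
2. then the figures key is down too, the sprues and drums keys still up (value of joint each of key_wheels, key_figures above 0.006 m and value of joint each of key_sprues, key_drums below 0.0025 m), for 0.1 s.
3. then the sprues key is down too, the drums key still up (value of joint each of key_wheels, key_figures, key_sprues above 0.006 m and value of joint key_drums below 0.0025 m), for 0.1 s.
At the end, for the whole second after the job is handed in: the keys of wheels, figures and sprues are each more than 6 mm of their 8 mm down, the drums key less than 2.5 mm; the trays rest and, like the jar, bottle, mug and truck, are within 20 mm of where they began (all of step 3 and distance of each of tray_wheels, tray_figures, tray_sprues, tray_drums, paint_jar, glue_bottle, mug, truck from where it was at the start of the episode below 0.02 m and linear speed of each of tray_wheels, tray_figures, tray_sprues, tray_drums below 0.02 m/s); the robot touches nothing.
It fails at once if a key is pressed out of order (figures before wheels, or sprues before figures) ((value of joint key_figures above 0.0025 m and value of joint key_wheels below 0.006 m) or (value of joint key_sprues above 0.0025 m and value of joint key_figures below 0.006 m)).
It fails at once if the drums key is pressed (value of joint key_drums above 0.0025 m).
It fails at once if the fingers push on a tray or its key with more than 20 N (contact force between the fingers and tray_wheels above 20 N or contact force between the fingers and tray_figures above 20 N or contact force between the fingers and tray_sprues above 20 N or contact force between the fingers and tray_drums above 20 N).
It fails at once if a tray is shifted or lifted by more than 20 mm or tipped by more than 0.15 rad (distance of any of tray_wheels, tray_figures, tray_sprues, tray_drums from where it was at the start of the episode above 0.02 m or angle between any of tray_wheels, tray_figures, tray_sprues, tray_drums's own z axis and vertical above 0.15 rad).
It fails at once if the jar, bottle, mug or truck is shifted or lifted by more than 20 mm or tipped by more than 0.3 rad (distance of any of paint_jar, glue_bottle, mug, truck from where it was at the start of the episode above 0.02 m or angle between any of paint_jar, glue_bottle, mug, truck's own z axis and vertical above 0.3 rad).
It also fails if it takes over 51 s, if anything falls off the work surface, if the arm or the gripper's body presses on something with over 40 N, if the wrist force passes 120 N, or if a joint passes its speed limit or range.

## Working session

There is one attempt and no reset: what is moved stays moved. The work goes in short steps, Python scripts to look and compute and a tool call to move; the robot and the scene stay as the last step left them, time stands still between calls to the robot, and variables do not carry over. Pictures are saved under pics/ and viewed, at most 10 in all, crops included, and the job is handed in when it is done.

Besides the shell and the picture viewer there is one more tool, called after "Request:" as name(argument=value, ...), one argument or row to a line, values as JSON. jog_arm: Moves the arm, as the interface text tells. Shift numbers are shares of 40 mm and turn numbers shares of 10 degrees, none past 1 either way. Its arguments: {"type":"object","properties":{"commands":{"type":"array"},"squeeze":{"type":"number"}},"required":["commands"]}

```bash
mkdir -p pics; python3 - <<'E'
from cell import manip,cams,job
import cv2,pickle
d={}
for n in("top","scene"):
    c=cams.camera(n);d[n]=c
    cv2.imwrite(f"pics/{n}0.png",cv2.resize(c["image"][:,:,::-1],(800,600),interpolation=cv2.INTER_CUBIC))
pickle.dump(d,open("d.pkl","wb"))
print(manip.read_state(),manip.nose_length)
E
```

```text
{'clock': 0.1, 'joints': array([ 1.07037303e+00,  3.00410351e-01,  1.52150861e+00, -2.05824420e-06,
        1.32072485e+00, -6.66226617e-02]), 'qd': array([-0.00095423, -0.00055087, -0.00022554,  0.00138321, -0.0003639 ,
        0.00228726]), 'effort': array([ 1.86628225e-03, -5.32637107e+01, -3.53289592e+01,  7.09380442e-02,
        2.34230363e-02, -4.07559980e-05]), 'eef_pos': array([231.08115739, 498.8471545 , 212.95031204]), 'eef_rot': array([-3.14054370e+00, -6.79895704e-05,  2.70779249e+00]), 'wrist_force': array([ 0.10398263, -0.02300807, -0.30110947]), 'moment': array([-0.03305849,  0.00757124,  0.01579395]), 'finger_force': 0.0, 'finger_gap': 94.37826792365894} 8.0
```

View pics/top0.png

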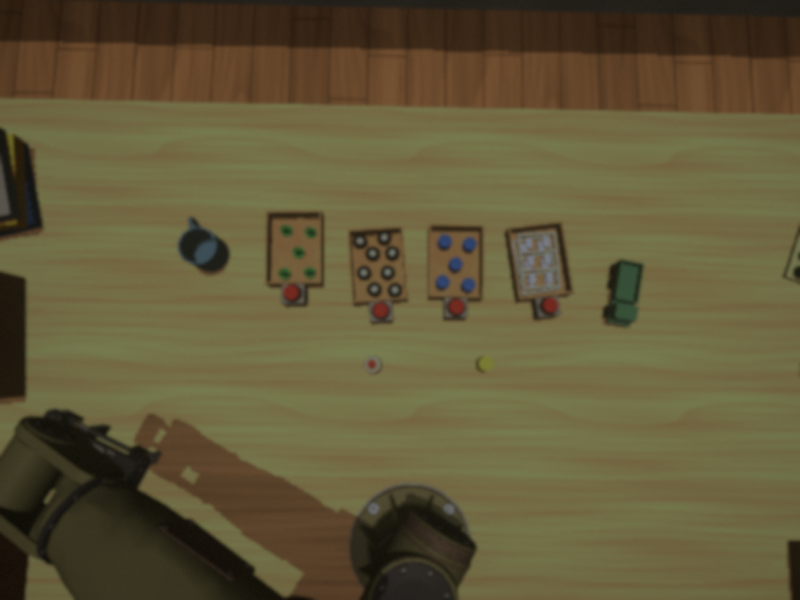

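View pics/scene0.png

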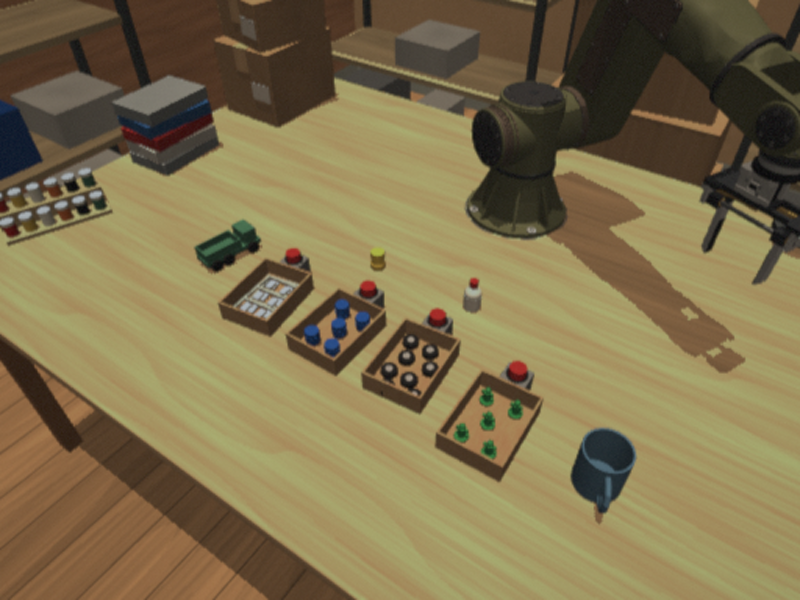

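The top view (800x600 scale) shows the red keys of the figures at (292,293), wheels (381,310), drums (456,307) and sprues (550,306). The bottle is at (373,365) and the jar at (484,365). In the scene view the same keys are at (517,372), (437,319), (369,292) and (293,256).

```bash
cat > tri.py <<'E'
import numpy as np,cv2
def P(c): return np.array([[c["fx"],0,c["cx"]],[0,c["fy"],c["cy"]],[0,0,1]])@c["world_to_cam"][:3]
def red(c,guess,r=9):
    im=c["image"].astype(int);m=((im[:,:,0]>1.8*im[:,:,1]+15)&(im[:,:,0]>1.8*im[:,:,2]+15)).astype(np.uint8)
    n,l,s,cen=cv2.connectedComponentsWithStats(m)
    i=min((i for i in range(1,n) if s[i,4]>8),key=lambda i:np.hypot(*(cen[i]-guess)))
    return cen[i],s[i]
def ray(c,uv,z):
    p=P(c);A=p[:,:2]; u,v=uv
    M=np.array([p[0]-u*p[2],p[1]-v*p[2]]);return np.linalg.solve(M[:,:2],-M[:,2]*z-M[:,3])
def tri(a,b,pa,pb):
    X=cv2.triangulatePoints(P(a),P(b),np.float64(pa),np.float64(pb)).ravel();return X[:3]/X[3]
E
python3 - <<'E'
import pickle,numpy as np
from tri import *
d=pickle.load(open("d.pkl","rb"));t,s=d["top"],d["scene"]
k=.64
for n,a,b in[("fig",(292,293),(517,372)),("wheel",(381,310),(437,319)),("drum",(456,307),(369,292)),("spr",(550,306),(293,256)),("bottlecap",(373,365),(474,282))]:
    pa,sa=red(t,np.array(a)*k);pb,sb=red(s,np.array(b)*k)
    print(n,pa.round(1),sa,pb.round(1),sb,tri(t,s,pa,pb).round(1),"top@60",ray(t,pa,60).round(1),"scene@60",ray(s,pb,60).round(1))
print("jar",ray(t,np.array((484,365))*k,45),"campos",[np.linalg.inv(c["world_to_cam"])[:3,3].round() for c in(t,s)])
E
```

```text
fig [186.2 186.9] [182 183   9   9  64] [331.  237.1] [326 231  11  13 116] [524.4 259.8  55.7] top@60 [523.8 259. ] scene@60 [528.1 261. ]
wheel [243.1 198.1] [239 194   9   9  59] [279.6 202.7] [275 198  10  11  92] [490.4  71.4  55.9] top@60 [489.8  71.4] scene@60 [494.1  73.3]
drum [291.5 195.9] [288 192   8   9  59] [235.1 184.4] [231 180   9  10  81] [500.3 -88.4  56.2] top@60 [499.6 -87.7] scene@60 [503.8 -86.1]
spr [351.5 195.1] [348 191   8   9  59] [187.2 163.1] [183 159   9   9  69] [ 506.1 -286.5   56.6] top@60 [ 505.6 -285.6] scene@60 [ 509.  -283.4]
bottlecap [243.1 198.1] [239 194   9   9  59] [303.  180.4] [301 178   5   6  24] [469.6  98.7 149.6] top@60 [489.8  71.4] scene@60 [365.9  81.3]
jar [ 377.5060656  -149.69097344] campos [array([ 358.,   18., 1213.]), array([1198.,  478.,  862.])]
```

Centroid heights of about 56 mm fit caps spanning 45–65 mm, and the reaches are about 500–585 mm. I'll close the gripper and move above the wheels key.

Request:
jog_arm(
  commands=[
    {"dx":-1,"dy":-0.67,"gripper":1},
    {"dx":-1,"dy":-0.67},
    {"dx":-1,"dy":-0.67},
    {"dx":-1,"dy":-0.67},
    {"dx":-1,"dy":-0.67},
    {"dx":-1,"dy":-0.67},
    {"dx":-1,"dy":-0.67},
    {"dx":-1,"dy":-0.67},
    {"dx":-1,"dy":-0.67},
    {"dx":-0.3,"dy":-0.67},
  ],
  squeeze=10,
)

```text
schema error: expected keys dx, dy, dz, ax, ay, az, gripper
```

Request:
jog_arm(
  commands=[
    {"dx":-1,"dy":-0.67,"dz":0,"ax":0,"ay":0,"az":0,"gripper":1},
    {"dx":-1,"dy":-0.67,"dz":0,"ax":0,"ay":0,"az":0,"gripper":1},
    {"dx":-1,"dy":-0.67,"dz":0,"ax":0,"ay":0,"az":0,"gripper":1},
    {"dx":-1,"dy":-0.67,"dz":0,"ax":0,"ay":0,"az":0,"gripper":1},
    {"dx":-1,"dy":-0.67,"dz":0,"ax":0,"ay":0,"az":0,"gripper":1},
    {"dx":-1,"dy":-0.67,"dz":0,"ax":0,"ay":0,"az":0,"gripper":1},
    {"dx":-1,"dy":-0.67,"dz":0,"ax":0,"ay":0,"az":0,"gripper":1},
    {"dx":-1,"dy":-0.67,"dz":0,"ax":0,"ay":0,"az":0,"gripper":1},
    {"dx":-1,"dy":-0.67,"dz":0,"ax":0,"ay":0,"az":0,"gripper":1},
    {"dx":-0.3,"dy":-0.67,"dz":0,"ax":0,"ay":0,"az":0,"gripper":1},
  ],
  squeeze=10,
)

```text
clock: 1.35
eef_pos: [456.8, 97.7, 213.0]
eef_rot: [-3.141, -0.001, 2.706]
wrist_force: [-0.4, 0.5, -0.8]
finger_gap: 0.9
finger_force: 0.0
```

```bash
python3 - <<'E'
from cell import manip,cams
import cv2,pickle,numpy as np
from tri import *
c=cams.camera("wrist");pickle.dump(c,open("w.pkl","wb"))
cv2.imwrite("pics/w1.png",c["image"][:,:,::-1])
for n,X in[("fig",(524,259.5)),("wheel",(490,71.5)),("drum",(500,-88))]:
    p=P(c)@np.array([*X,65,1]);p=p[:2]/p[2];print(n,p.round(),end=" ")
    cen,s=red(c,p);print(cen.round(1),s,ray(c,cen,65).round(1))
print(manip.read_state()["eef_pos"],np.linalg.inv(c["world_to_cam"])[:3,3])
E
```

```text
fig [421. 178.] [421.1 178.7] [406 164  32  30 739] [524.7 259.9]
wheel [246. 222.] [246.8 216.7] [233 208  28  25 340] [485.2  75.3]
drum [124. 285.] [128.7 277.9] [113 267  32  21 499] [494.6 -78.5]
[456.23093334  95.80623105 212.95763366] [395.42382965 127.8309554  384.35081544]
```

View pics/w1.png

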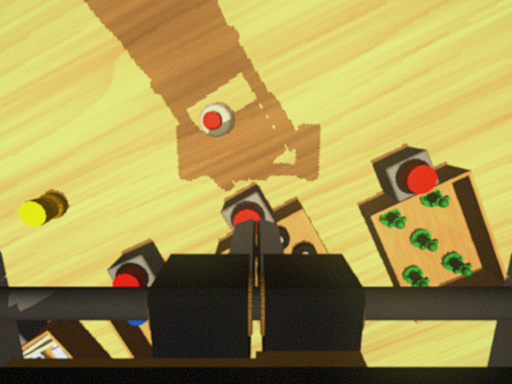

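The wrist view confirms the figures key at (421,178), which gives (524.7, 259.9). The wheels key at (246,217) is partly hidden behind the fingers. Next I'll move over the wheels key and lower.

Request:
jog_arm(
  commands=[
    {"dx":-0.5,"dy":-0.1,"dz":1,"ax":0,"ay":0,"az":0,"gripper":1},
    {"dx":-0.5,"dy":-0.1,"dz":1,"ax":0,"ay":0,"az":0,"gripper":1},
    {"dx":0,"dy":0,"dz":0.9,"ax":0,"ay":0,"az":0,"gripper":1},
    {"dx":0,"dy":0,"dz":0,"ax":0,"ay":0,"az":0,"gripper":1},
    {"dx":0,"dy":0,"dz":0,"ax":0,"ay":0,"az":0,"gripper":1},
    {"dx":0,"dy":0,"dz":0,"ax":0,"ay":0,"az":0,"gripper":1},
  ],
)

```text
clock: 2.15
eef_pos: [489.7, 75.7, 99.1]
eef_rot: [3.14, 0.002, 2.708]
wrist_force: [-0.2, -0.2, 0.1]
finger_gap: 0.6
finger_force: 0.0
```

Request:
jog_arm(
  commands=[
    {"dx":-0.06,"dy":-0.09,"dz":0.3,"ax":0,"ay":0,"az":0,"gripper":1},
    {"dx":0,"dy":0,"dz":0.3,"ax":0,"ay":0,"az":0,"gripper":1},
    {"dx":0,"dy":0,"dz":0,"ax":0,"ay":0,"az":0,"gripper":1},
    {"dx":0,"dy":0,"dz":0.1,"ax":0,"ay":0,"az":0,"gripper":1},
    {"dx":0,"dy":0,"dz":0.1,"ax":0,"ay":0,"az":0,"gripper":1},
    {"dx":0,"dy":0,"dz":0,"ax":0,"ay":0,"az":0,"gripper":1},
    {"dx":0,"dy":0,"dz":0,"ax":0,"ay":0,"az":0,"gripper":1},
  ],
)

```text
clock: 3.02
eef_pos: [489.7, 71.2, 65.5]
eef_rot: [3.142, 0.0, 2.708]
wrist_force: [0.1, -1.2, 2.3]
finger_gap: 0.8
finger_force: 0.9
```

Request:
jog_arm(
  commands=[
    {"dx":0,"dy":0,"dz":0.1,"ax":0,"ay":0,"az":0,"gripper":1},
    {"dx":0,"dy":0,"dz":0.08,"ax":0,"ay":0,"az":0,"gripper":1},
    {"dx":0,"dy":0,"dz":0,"ax":0,"ay":0,"az":0,"gripper":1},
    {"dx":0,"dy":0,"dz":0,"ax":0,"ay":0,"az":0,"gripper":1},
    {"dx":0,"dy":0,"dz":0,"ax":0,"ay":0,"az":0,"gripper":1},
  ],
)

```text
clock: 3.65
eef_pos: [489.9, 71.2, 58.4]
eef_rot: [3.141, 0.0, 2.708]
wrist_force: [-1.0, -0.4, 5.1]
finger_gap: 0.7
finger_force: 2.6
```

5.1 N at 14.6 mm of travel means the wheels key is latched. Next I'll rise and move to the figures key.

Request:
jog_arm(
  commands=[
    {"dx":0,"dy":0,"dz":-0.5,"ax":0,"ay":0,"az":0,"gripper":1},
    {"dx":0,"dy":0,"dz":-0.6,"ax":0,"ay":0,"az":0,"gripper":1},
    {"dx":0.24,"dy":0.93,"dz":0,"ax":0,"ay":0,"az":0,"gripper":1},
    {"dx":0.24,"dy":0.93,"dz":0,"ax":0,"ay":0,"az":0,"gripper":1},
    {"dx":0.24,"dy":0.93,"dz":0,"ax":0,"ay":0,"az":0,"gripper":1},
    {"dx":0.24,"dy":0.93,"dz":0,"ax":0,"ay":0,"az":0,"gripper":1},
    {"dx":0.24,"dy":0.93,"dz":0,"ax":0,"ay":0,"az":0,"gripper":1},
    {"dx":0,"dy":0,"dz":0,"ax":0,"ay":0,"az":0,"gripper":1},
    {"dx":0,"dy":0,"dz":0,"ax":0,"ay":0,"az":0,"gripper":1},
    {"dx":0,"dy":0,"dz":0,"ax":0,"ay":0,"az":0,"gripper":1},
  ],
)

```text
clock: 4.9
eef_pos: [524.3, 259.2, 102.2]
eef_rot: [-3.141, -0.0, 2.707]
wrist_force: [0.8, -0.4, -0.2]
finger_gap: 0.8
finger_force: 0.0
```

```bash
python3 - <<'E'
from cell import manip,cams
import pickle
from tri import *
c=cams.camera("scene");cv2.imwrite("pics/s2.png",cv2.resize(c["image"][140:270,170:370,::-1],None,fx=4,fy=4,interpolation=cv2.INTER_CUBIC))
o=pickle.load(open("d.pkl","rb"))["scene"]
for g in((279.6,202.7),(235,184.4),(187,163)):
    print(red(o,g)[0].round(1),red(c,g)[0].round(1))
print(manip.read_state()["eef_pos"])
E
```

```text
[279.6 202.7] [279.6 203.7]
[235.1 184.4] [235.1 184.4]
[187.2 163.1] [187.1 163.1]
[524.36230059 259.25837653 102.31999814]
```

View pics/s2.png

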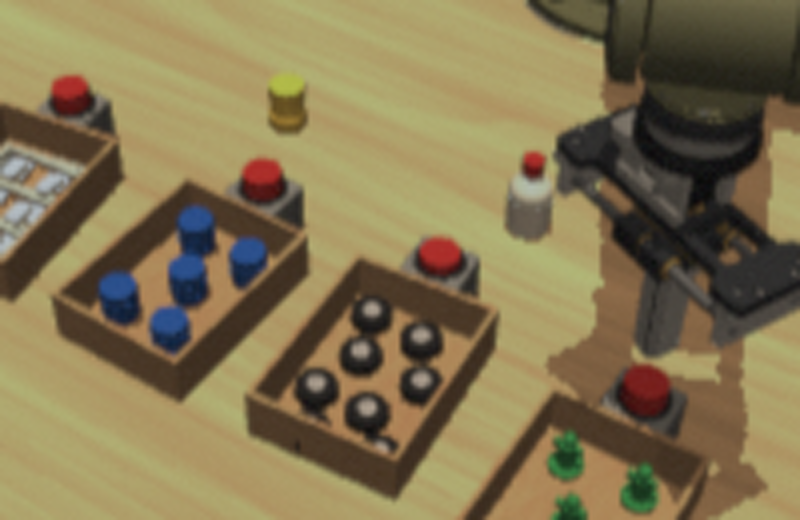

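The crop shows the wheels cap at (440,257) visibly lower than the drums cap at (263,180), and the trays haven't moved. Next, the figures key.

Request:
jog_arm(
  commands=[
    {"dx":0,"dy":0,"dz":0.35,"ax":0,"ay":0,"az":0,"gripper":1},
    {"dx":0,"dy":0,"dz":0.3,"ax":0,"ay":0,"az":0,"gripper":1},
    {"dx":0,"dy":0,"dz":0.1,"ax":0,"ay":0,"az":0,"gripper":1},
    {"dx":0,"dy":0,"dz":0.1,"ax":0,"ay":0,"az":0,"gripper":1},
    {"dx":0,"dy":0,"dz":0.1,"ax":0,"ay":0,"az":0,"gripper":1},
    {"dx":0,"dy":0,"dz":0.1,"ax":0,"ay":0,"az":0,"gripper":1},
    {"dx":0,"dy":0,"dz":0,"ax":0,"ay":0,"az":0,"gripper":1},
    {"dx":0,"dy":0,"dz":0,"ax":0,"ay":0,"az":0,"gripper":1},
    {"dx":0,"dy":0,"dz":0,"ax":0,"ay":0,"az":0,"gripper":1},
  ],
)

```text
clock: 6.08
eef_pos: [524.4, 260.1, 60.4]
eef_rot: [3.141, 0.0, 2.708]
wrist_force: [-1.8, -1.4, 3.3]
finger_gap: 0.4
finger_force: 1.9
```

Request:
jog_arm(
  commands=[
    {"dx":0,"dy":0,"dz":0.06,"ax":0,"ay":0,"az":0,"gripper":1},
    {"dx":0,"dy":0,"dz":0,"ax":0,"ay":0,"az":0,"gripper":1},
    {"dx":0,"dy":0,"dz":0,"ax":0,"ay":0,"az":0,"gripper":1},
    {"dx":0,"dy":0,"dz":0,"ax":0,"ay":0,"az":0,"gripper":1},
  ],
)

```text
clock: 6.58
eef_pos: [524.4, 260.1, 57.9]
eef_rot: [3.141, 0.0, 2.708]
wrist_force: [-1.8, -2.0, 5.8]
finger_gap: 0.4
finger_force: 2.8
```

5.8 N at 15 mm, so the figures key is latched. I'll rise and head for the sprues key, passing high over the drums.

Request:
jog_arm(
  commands=[
    {"dx":0,"dy":0,"dz":-0.6,"ax":0,"ay":0,"az":0,"gripper":1},
    {"dx":0,"dy":0,"dz":-1,"ax":0,"ay":0,"az":0,"gripper":1},
    {"dx":-0.41,"dy":-0.97,"dz":0,"ax":0,"ay":0,"az":0,"gripper":1},
    {"dx":-0.41,"dy":-0.97,"dz":0,"ax":0,"ay":0,"az":0,"gripper":1},
    {"dx":-0.41,"dy":-0.97,"dz":0,"ax":0,"ay":0,"az":0,"gripper":1},
    {"dx":-0.41,"dy":-0.97,"dz":0,"ax":0,"ay":0,"az":0,"gripper":1},
    {"dx":-0.41,"dy":-0.97,"dz":0,"ax":0,"ay":0,"az":0,"gripper":1},
    {"dx":-0.41,"dy":-0.97,"dz":0,"ax":0,"ay":0,"az":0,"gripper":1},
    {"dx":-0.41,"dy":-0.97,"dz":0,"ax":0,"ay":0,"az":0,"gripper":1},
    {"dx":-0.41,"dy":-0.97,"dz":0,"ax":0,"ay":0,"az":0,"gripper":1},
  ],
)

```text
clock: 7.82
eef_pos: [512.8, -78.0, 121.6]
eef_rot: [3.141, 0.0, 2.708]
wrist_force: [-0.0, -0.5, 0.3]
finger_gap: 0.3
finger_force: 0.0
```

Request:
jog_arm(
  commands=[
    {"dx":-0.41,"dy":-0.97,"dz":0,"ax":0,"ay":0,"az":0,"gripper":1},
    {"dx":-0.41,"dy":-0.97,"dz":0,"ax":0,"ay":0,"az":0,"gripper":1},
    {"dx":-0.41,"dy":-0.97,"dz":0,"ax":0,"ay":0,"az":0,"gripper":1},
    {"dx":-0.41,"dy":-0.97,"dz":0,"ax":0,"ay":0,"az":0,"gripper":1},
    {"dx":-0.41,"dy":-0.97,"dz":0,"ax":0,"ay":0,"az":0,"gripper":1},
    {"dx":0,"dy":0,"dz":0,"ax":0,"ay":0,"az":0,"gripper":1},
    {"dx":0,"dy":0,"dz":0,"ax":0,"ay":0,"az":0,"gripper":1},
    {"dx":0,"dy":0,"dz":0,"ax":0,"ay":0,"az":0,"gripper":1},
  ],
)

```text
clock: 8.82
eef_pos: [506.0, -286.2, 121.8]
eef_rot: [3.141, -0.0, 2.709]
wrist_force: [-0.1, 0.1, -0.2]
finger_gap: 0.7
finger_force: 0.0
```

```bash
python3 - <<'E'
from cell import manip,cams
import pickle
from tri import *
c=cams.camera("scene");cv2.imwrite("pics/s3.png",cv2.resize(c["image"][130:280,160:410,::-1],None,fx=3.2,fy=3.2,interpolation=cv2.INTER_CUBIC))
print(manip.read_state()["eef_pos"])
E
```

```text
[ 506.00540472 -286.29927283  121.91102156]
```

View pics/s3.png

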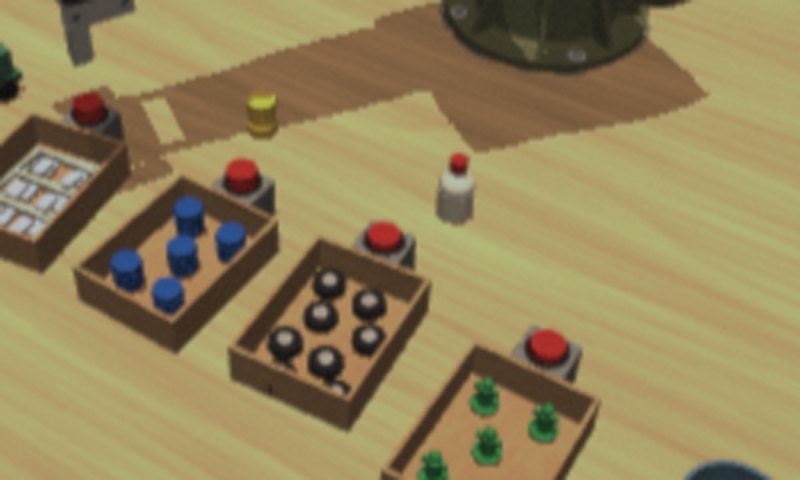

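The figures cap at (548,348) and wheels cap at (385,237) are down, and the drums cap at (242,176) is up. The fingers are over the sprues key, so I'll lower 63.5 mm.

Request:
jog_arm(
  commands=[
    {"dx":0,"dy":0,"dz":0.5,"ax":0,"ay":0,"az":0,"gripper":1},
    {"dx":0,"dy":0,"dz":0.35,"ax":0,"ay":0,"az":0,"gripper":1},
    {"dx":0,"dy":0,"dz":0.3,"ax":0,"ay":0,"az":0,"gripper":1},
    {"dx":0,"dy":0,"dz":0.1,"ax":0,"ay":0,"az":0,"gripper":1},
    {"dx":0,"dy":0,"dz":0.1,"ax":0,"ay":0,"az":0,"gripper":1},
    {"dx":0,"dy":0,"dz":0.1,"ax":0,"ay":0,"az":0,"gripper":1},
    {"dx":0,"dy":0,"dz":0.1,"ax":0,"ay":0,"az":0,"gripper":1},
    {"dx":0,"dy":0,"dz":0,"ax":0,"ay":0,"az":0,"gripper":1},
    {"dx":0,"dy":0,"dz":0,"ax":0,"ay":0,"az":0,"gripper":1},
    {"dx":0,"dy":0,"dz":0,"ax":0,"ay":0,"az":0,"gripper":1},
  ],
)

```text
clock: 10.12
eef_pos: [505.9, -287.2, 60.1]
eef_rot: [-3.142, 0.0, 2.708]
wrist_force: [-0.7, 1.5, 4.3]
finger_gap: 0.4
finger_force: 2.0
```

Request:
jog_arm(
  commands=[
    {"dx":0,"dy":0,"dz":0.05,"ax":0,"ay":0,"az":0,"gripper":1},
    {"dx":0,"dy":0,"dz":0,"ax":0,"ay":0,"az":0,"gripper":1},
    {"dx":0,"dy":0,"dz":0,"ax":0,"ay":0,"az":0,"gripper":1},
    {"dx":0,"dy":0,"dz":0,"ax":0,"ay":0,"az":0,"gripper":1},
  ],
)

```text
clock: 10.62
eef_pos: [505.9, -287.2, 58.0]
eef_rot: [-3.142, 0.0, 2.708]
wrist_force: [-1.0, 1.5, 5.5]
finger_gap: 0.2
finger_force: 2.8
```

Request:
jog_arm(
  commands=[
    {"dx":0,"dy":0,"dz":-0.5,"ax":0,"ay":0,"az":0,"gripper":1},
    {"dx":0,"dy":0,"dz":-1,"ax":0,"ay":0,"az":0,"gripper":1},
    {"dx":0,"dy":0,"dz":-1,"ax":0,"ay":0,"az":0,"gripper":1},
    {"dx":0,"dy":0,"dz":0,"ax":0,"ay":0,"az":0,"gripper":1},
    {"dx":0,"dy":0,"dz":0,"ax":0,"ay":0,"az":0,"gripper":1},
    {"dx":0,"dy":0,"dz":0,"ax":0,"ay":0,"az":0,"gripper":1},
  ],
)

```text
clock: 11.38
eef_pos: [505.3, -286.9, 156.4]
eef_rot: [3.141, -0.002, 2.708]
wrist_force: [-0.1, 0.7, -0.6]
finger_gap: 0.0
finger_force: 0.0
```

```bash
python3 - <<'E'
from cell import manip,cams
import pickle
from tri import *
c=cams.camera("scene");cv2.imwrite("pics/s4.png",cv2.resize(c["image"][130:280,120:370,::-1],None,fx=3.2,fy=3.2,interpolation=cv2.INTER_CUBIC))
o=pickle.load(open("d.pkl","rb"))["scene"]
for g in((331,237),(279.6,202.7),(235,184.4),(187,163)):
    print(red(o,g)[0].round(1),red(c,g)[0].round(1))
E
```

```text
[331.  237.1] [330.7 237.9]
[279.6 202.7] [279.6 203.8]
[235.1 184.4] [235.2 184.5]
[187.2 163.1] [187.5 164.1]
```

View pics/s4.png

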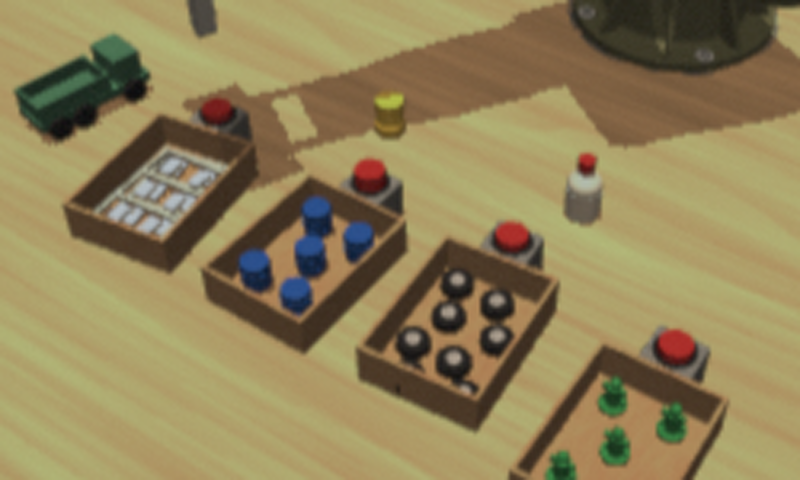

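The sprues (217,110), wheels (512,237) and figures (676,348) caps are down. The drums cap (371,175) is up, and nothing has shifted.

```bash
python3 -c "
from cell import job
print(job.sign_off())"
```

```text
the job is handed in; nothing more can be done
None
```

I pressed the wheels, figures and sprues keys down in that order; the last camera view shows all three staying down, the drums key up and nothing visibly shifted, and I handed the job in (sign-off gave no verdict).

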